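# Mesh a beater cup's splines in the mixer base and hold it down

## Task

Fit the clear beater cup to the small white mixer base: pick the cup up off the worktop, turn it until the four orange splines on its foot drop into the four slots of the base's well, and press it upright fully home against the sprung run pad. The mixer only runs while it is pressed, so finish with the gripper still pressing the cup fully down; do not let go. Leave the spice jar, the mug and the lemon where they are, and do not tip the cup over.

Things in the scene. Friction and masses are not known exactly. Their poses are not given: they have to be found in the camera images.
- mixer_base: Small white press-to-run mixer base, stuck to the worktop (cannot move), 108 mm wide, 68 mm tall; place and yaw vary. Origin: centre of its underside, z up; a black dial marks its -x side. Open round well in its top, on the origin's vertical axis. White rim of the well: 81 mm outside, 68 mm inside diameter, top at z = 68 mm.
- well (a point): Centre of the well, level with the tops of its four blue lands, 64 mm above the base's underside; axes as the base. Lands: inner radius 27 mm, down to 28 mm below this point. Four upright slots between them, at least 14 mm wide, along +x, +y, -x, -y, out to radius 34 mm. The black run pad (34 mm across) lies 18 mm below this point.
- beater_cup: Upside-down clear cup, wire beater inside, standing loose on its splined foot, 130 mm tall, 130 to 210 g. Origin: centre of the foot's underside, z up. Grey foot: 49 mm diameter, z 0 to 30 mm. Orange collar: 56 mm diameter, z 30 to 40 mm. Height of origin over the base's underside: unmeshed, resting on the lands, 64 mm; meshed on the raised pad 46; fully pressed 38 (collar level with rim).
- splines (a point): Point on the cup's axis, 7 mm above the foot's underside, axes as the cup. Four orange splines, 10 mm wide and 14 mm tall, stick out to radius 31 mm along +x, +y, -x, -y: they mesh at any quarter turn, with about 3 degrees of play each way and 2 mm sideways.
- cup_grip (a point): Point on the cup's axis 100 mm above the foot's underside, where to grip it: clear round wall, 48 mm diameter, from 40 to 122 mm above the underside; closed top at 130 mm.
- run_pad (a joint): How far the sprung run pad in the base is pressed down: 0 = up, 0.008 m = fully down on its stop. Spring force 2.8 N at 0, rising to 8.4 N fully down: more than the cup's weight, so the pad rises again when not pressed.
- planter (a point): Top centre of the heavy oval planter (fixed) between cup and base: its wall is 131 mm tall, it reaches about 160 mm from this point towards the robot and 110 mm sideways; soft-looking leaves above it have no substance. Carry the cup over it or round its front.
- spice_jar: Loose glass spice jar with red cap, 45 mm diameter, 109 mm tall. Bystander; origin: centre of its underside.
- yellow_mug: Loose white mug, yellow inside, 81 mm diameter, 112 mm long with its handle, 80 mm tall. Bystander; origin: centre of its underside.
- lemon: Loose yellow lemon, 82 x 58 x 57 mm. Bystander; origin: centre of its underside.

How it is judged:
By the outcome, as a careful person would: the job done as asked, in the order asked, and still so for the second after the job is handed in, while the arm keeps its last pose, push and grip.
It also fails if it takes over 42 s, if anything falls off the work surface, if the arm or the gripper's body presses on something with over 40 N, if the wrist force passes 120 N, or if a joint passes its speed limit or range.

## Robot

A 6-joint arm with a two-finger parallel gripper is mounted at the origin on a cart in front of the work surface, level with it; the furniture and walls round the work are solid. World frame = base frame: x ahead of the robot, y to its left, z up, the work surface at z = 0. Lengths are in m, angles in rad, forces in N, time in s.
With the tool pointing down it reaches from about 0.3 to 0.775 m from the base axis. Payload 14.6 kg.
Tool frame: the origin (TCP) lies between the finger pads; the fingertips stand 14 mm ahead of it and the grasp point (between the pads) lies 5 mm behind it; z points along the fingers, y is the line along which they close (so a half turn about z gives the same grasp; the last joint's range is limited). The gripper opens to 85 mm and grips with 20 to 120 N. Pads are 22 mm wide; open, the fingers measure 114 mm over their backs; the gripper's body (76 mm by 85 mm) begins 54 mm behind the grasp point. The pads swing forward as they close: fully open they stand 13 mm farther back than shut.
Start: joints at [-1.294, 0.3, 1.521, -0, 1.321, -0.067], TCP at [0.185, -0.518, 0.208] pointing down, gripper open.
Joint ranges: [-3.03, 3.03], [-0.79, 2.21], [0.23, 2.52], [-1.04, 4.18], [0, 3.07], [-2.55, 2.55]. Speed limits (rad/s): [2.22, 2.22, 2.57, 3.14, 3.14, 3.14].

## Interface

Orientations are given as a unit quaternion [x, y, z, w].
In Python, from workcell import env gives the robot as it stands.
- The arm moves only by the tool play_rows, never from a script. Its argument "targets" is one flat list of numbers, 7 for each row, row after row: the opening, from 0 (shut) to 1 (fully open), then the shift along the world's x, y, z in m, then the turn, a rotation vector about the world's x, y, z in degrees. A call has 1 to 20 rows; each row shifts and turns the commanded pose from where the row before left it; what a row does not reach is not made up. A row lasts 1/10 s, in which the tool goes at most 50 mm and 8.59 degrees, less where a joint would pass 70% of its speed; a pose out of reach is approached as far as the arm can. A call is refused whole if a number of a shift passes 0.05 or a number of a turn 8.59, either way. A call with a gripper value outside its range is refused whole. The fingers move at their own pace and stop on an object; "squeeze" is the grip in N (left out, the last holds). Time passes only in rows, so rows that do not move let the fingers close. It gives the time, the measured TCP pose, the force, the opening and the grip force at its end, in the units of the state.
- env.observe(): the state, without advancing time (a new reading comes with each control period).
- env.camera(name): name is "side" or "top"; returns a dict with "color" (420x560x3 uint8, red, green, blue), "vertical_fov" (degrees; the focal length in pixels is half the picture's height over the tangent of half this angle, whatever the lens; pixels are square), "cx", "cy" (the principal point, pixels), "pose" (4x4, takes a point from camera to world coordinates). Camera axes: x right, y down, z forward; pixel columns grow to the right and rows downward; lengths in m; the calibration is good to about 2 mm. A picture is of the moment at which its call begins. There is no depth.
- env.close_job(): hands the job in; it is judged then, once.
The state is a dict: "time_s": time; "joints": joint angles; "qvel": joint speeds; "effort": joint torques, N m; "eef_pos": TCP position; "tcp_rot": TCP orientation; "force": force on the tool from outside, world axes, zero at the start; "moment": the same for the moment, N m; "opening": finger opening in m; "gripper_force": force on a finger pad.
Only numpy, scipy, OpenCV 4.12 (cv2) and the standard library are available. Lean on these libraries where they do the work, as an engineer would, in place of code of your own. Each camera call takes 0.05 s, during which the arm holds its last target. There are 200 camera calls.

## Working session

There is one attempt and no reset: what is moved stays moved. The work goes in short steps, Python scripts to look and compute and a tool call to move; the robot and the scene stay as the last step left them, time stands still between calls to the robot, and variables do not carry over. Pictures are saved under pics/ and viewed, at most 10 in all, crops included, and the job is handed in when it is done.

Besides the shell and the picture viewer there is one more tool, called after "Request:" by a JSON object that holds its "method" and its "body". play_rows: Moves the arm, as the interface text tells. Its arguments: {"type":"object","properties":{"targets":{"type":"array"},"squeeze":{"type":"number"}},"required":["targets"]}

```bash
ls; mkdir -p pics
cat > h.py <<'E'
import numpy as np, cv2
from workcell import env
def cam(n):
    c=env.camera(n); im=c["color"]; h=im.shape[0]
    f=h/2/np.tan(np.radians(c["vertical_fov"])/2)
    return im,f,c["cx"],c["cy"],np.array(c["pose"])
def ray(C,u,v):
    im,f,cx,cy,P=C; d=P[:3,:3]@np.array([(u-cx)/f,(v-cy)/f,1]); return P[:3,3],d/np.linalg.norm(d)
def onz(C,u,v,z):
    o,d=ray(C,u,v); return o+d*(z-o[2])/d[2]
def proj(C,p):
    im,f,cx,cy,P=C; q=P[:3,:3].T@(np.array(p)-P[:3,3]); return np.array([cx+f*q[0]/q[2],cy+f*q[1]/q[2]])
def save(im,n,s=1.4):
    cv2.imwrite("pics/"+n,cv2.resize(im[:,:,::-1],None,fx=s,fy=s,interpolation=cv2.INTER_CUBIC))
E
python3 - <<'E'
from h import *
for n in("side","top"):
    C=cam(n); save(C[0],n+"0.png"); print(n,C[1:4],C[4].round(3).tolist())
print(env.observe())
E
```

```text
pics
side (np.float64(390.4857390733227), 291.2222559299926, 203.96839858951472) [[-0.977, -0.112, 0.179, 0.247], [-0.211, 0.488, -0.847, 0.939], [0.007, -0.865, -0.501, 0.702], [0.0, 0.0, 0.0, 1.0]]
top (np.float64(431.3176304212565), 278.5577315663279, 214.06393159908302) [[-0.001, -0.982, 0.188, 0.184], [-1.0, -0.002, -0.016, -0.037], [0.016, -0.188, -0.982, 1.41], [0.0, 0.0, 0.0, 1.0]]
{'time_s': 0.1, 'joints': array([-1.29359468e+00,  3.00444312e-01,  1.52153259e+00, -2.55519046e-05,
        1.32071068e+00, -6.65965102e-02]), 'qvel': array([-0.00027705, -0.00119422, -0.00213097,  0.00053893,  0.00138098,
        0.00051636]), 'effort': array([-8.59782176e-04, -5.44380033e+01, -3.62372589e+01, -1.52439125e-04,
        3.00490115e-03,  2.75522751e-05]), 'eef_pos': array([ 0.18531223, -0.51758343,  0.20775654]), 'tcp_rot': array([ 9.85261010e-01,  1.71056842e-01, -6.98509944e-05, -5.43129591e-04]), 'force': array([ 0.14887016,  0.08141073, -0.42237929]), 'moment': array([-0.06189134, -0.04838132,  0.0297899 ]), 'gripper_force': 0.0, 'opening': 0.08536054819072729}
```

View pics/side0.png

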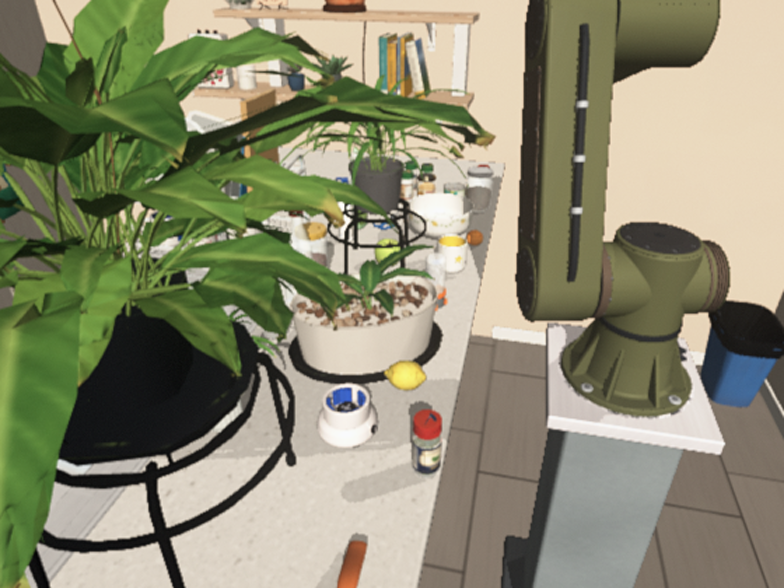

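View pics/top0.png

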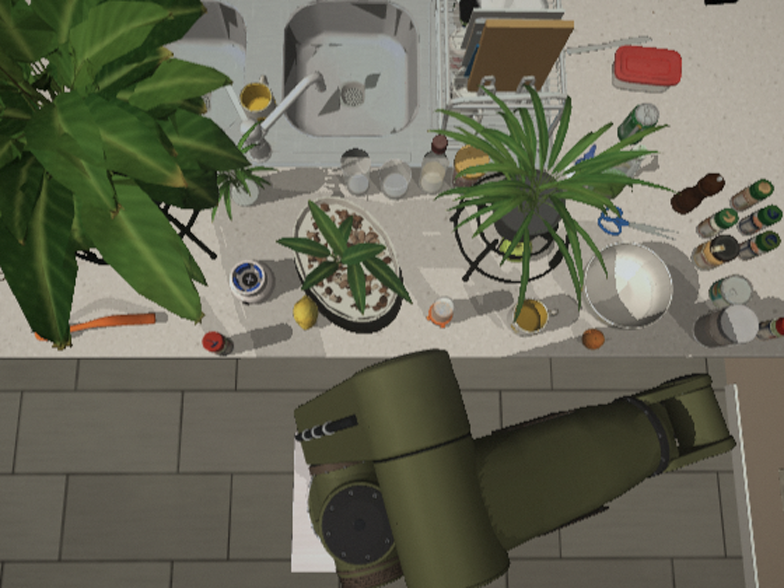

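The side view shows the base well at about (347,400) in the 1.4x picture, with the lemon, jar and planter around it. The cup is mostly hidden behind the planter near (440,280). The top view shows the cup at (440,312), the base at (250,280), the mug at (530,315), the jar at (215,343) and the lemon at (305,312).

Run:
```python
from h import *
S=cam("side");T=cam("top")
np.save("s.npy",S[0]);np.save("t.npy",T[0])
def cr(C,u,v,r=24,k=400): return cv2.resize(C[0][v-r:v+r,u-r:u+r],(k,300*k//400*4//3),interpolation=cv2.INTER_CUBIC)
a=cr(T,314,223,20,300);b=cr(T,179,200,22,300);c=cr(S,248,292,30,300);d=cr(S,312,200,30,300)
save(np.vstack([np.hstack([a,b]),np.hstack([c,d])]),"crop1.png",1)
for n,p in (("cuptop",onz(T,314,218,.13)),("collar",onz(T,313,228,.035)),("base",onz(T,179,200,.066)),("base side",onz(S,248,286,.066)),("planter front",onz(T,262,235,.0))): print(n,p.round(3))
```

```text
cuptop [ 0.418 -0.164  0.13 ]
collar [ 0.403 -0.17   0.035]
base [0.487 0.258 0.066]
base side [0.492 0.268 0.066]
planter front [ 0.385 -0.005  0.   ]
```

View pics/crop1.png

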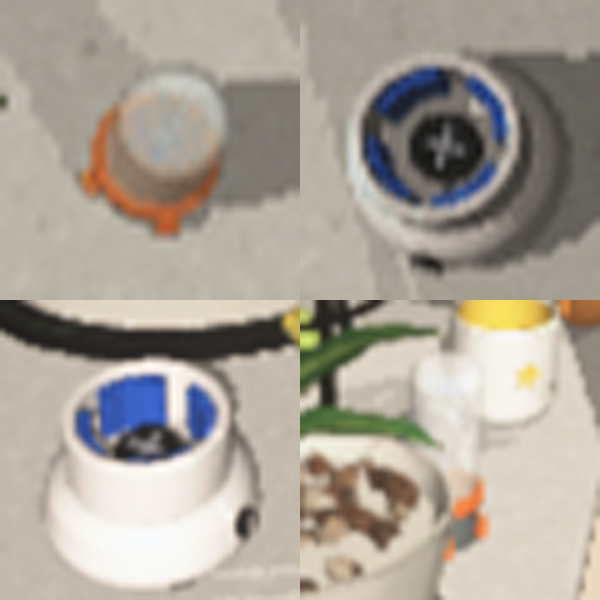

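Crop: the cup top is at about (171,122), with spline tips at (90,183) and (165,228). The well rim is centred at about (435,132), with four blue lands and the dial at (427,265) in top and (247,520) in side.

```bash
cat > m.py <<'E'
from h import *
def tri(A,a,B,b):
    (o1,d1),(o2,d2)=ray(A,*a),ray(B,*b)
    t=np.linalg.lstsq(np.c_[d1,-d2],o2-o1,rcond=None)[0]; p,q=o1+t[0]*d1,o2+t[1]*d2
    return (p+q)/2,np.linalg.norm(p-q)
def hsv(C): return cv2.cvtColor(C[0],cv2.COLOR_RGB2HSV).astype(int)
def box(m,u,v,r):
    k=np.zeros_like(m);k[v-r:v+r,u-r:u+r]=m[v-r:v+r,u-r:u+r];return k
def polar(C,m,z,c):
    vs,us=np.nonzero(m); P=np.array([onz(C,u,v,z) for u,v in zip(us,vs)])[:,:2]-c
    return np.degrees(np.arctan2(P[:,1],P[:,0])),np.hypot(*P.T)*1000
E
python3 - <<'E'
from m import *
T=cam("top");S=cam("side")
print("dial",tri(T,(175.6,216.9),S,(267.4,306)))
for C,(u,v) in((T,(177,197)),(S,(247,286))):
    H=hsv(C); m=box((H[...,0]>100)&(H[...,0]<130)&(H[...,1]>110)&(H[...,2]>60),u,v,18)
    n,l,st,ce=cv2.connectedComponentsWithStats(m.astype(np.uint8))
    for i in range(1,n):
        if st[i,4]>3: print(st[i,4],ce[i].round(1),onz(C,*ce[i],.064).round(4))
    # rim ellipse: white pixels at rim: hull of blue + inner
    w=box((H[...,1]<40)&(H[...,2]>170),u,v,30)
    print("white bbox",[ (a.min(),a.max()) for a in np.nonzero(w)])
    # profile: saturation around circle
H=hsv(T); o=box((H[...,0]<16)&(H[...,1]>130)&(H[...,2]>100),316,223,22)
n,l,st,ce=cv2.connectedComponentsWithStats(o.astype(np.uint8))
print([(s.tolist(),c.round(1).tolist()) for s,c in zip(st[1:],ce[1:])])
c=onz(T,316.8,219.3,.13)[:2]; print("cup top",c)
a,r=polar(T,o,.010,c)
for A in range(-180,180,6):
    k=(a>=A)&(a<A+6)
    if k.any(): print(A,r[k].max().round(1),end="; ")
E
```

```text
dial (array([0.4420878 , 0.27734539, 0.02027283]), np.float64(0.001966777750861859))
23 [172.4 190.3] [0.5194 0.2813 0.064 ]
18 [184.2 192.9] [0.5111 0.2434 0.064 ]
17 [168.8 202.2] [0.4804 0.2911 0.064 ]
14 [180.9 205.1] [0.4713 0.2521 0.064 ]
white bbox [(np.int64(167), np.int64(226)), (np.int64(147), np.int64(188))]
127 [244.  282.4] [0.5062 0.2564 0.064 ]
37 [257.6 284.4] [0.4722 0.256  0.064 ]
14 [234.7 287.3] [0.5225 0.2775 0.064 ]
white bbox [(np.int64(256), np.int64(315)), (np.int64(217), np.int64(276))]
[([305, 218, 18, 16, 57], [311.9, 227.6])]
cup top [ 0.41415657 -0.17271791]
-174 21.0; -168 24.9; -162 25.9; -156 27.2; -150 24.4; -144 19.1; -132 24.0; -120 25.2; -114 24.0; -108 27.1; -102 26.5; -96 29.5; -90 29.7; 30 30.6; 36 29.9; 42 27.5; 48 25.3; 54 23.4; 60 26.2; 66 24.9; 72 23.9; 78 20.1; 84 23.3; 90 26.6; 96 26.9; 102 20.5; 108 24.6; 114 18.4; 126 17.4; 132 15.0; 144 17.6; 150 15.8; 156 18.9; 162 17.9; 174 17.5;
```

Run:
```python
from m import *
T=cam("top");S=cam("side")
k=6
E={}
for nm,C,(u,v),r in(("T",T,(177,197),15),("S",S,(247,284),20)):
    big=cv2.resize(C[0][v-r:v+r,u-r:u+r],None,fx=k,fy=k,interpolation=cv2.INTER_CUBIC)
    h=cv2.cvtColor(big,cv2.COLOR_RGB2HSV).astype(int)
    for th in (150,170,190):
        m=((h[...,1]>90)|(h[...,2]<th)).astype(np.uint8)
        n,l,st,ce=cv2.connectedComponentsWithStats(m)
        i=l[r*k,r*k]; cs,_=cv2.findContours((l==i).astype(np.uint8),cv2.RETR_EXTERNAL,cv2.CHAIN_APPROX_NONE)
        e=cv2.fitEllipse(cv2.convexHull(max(cs,key=len)))
        ctr=(np.array(e[0])+.5)/k-.5+[u-r,v-r]; print(nm,th,st[i].tolist(),ctr.round(2),np.array(e[1]).round(1)/k,onz(C,*ctr,.068).round(4))
    H=hsv(C); b=box((H[...,2]<50),u,v+2,7); vs,us=np.nonzero(b); print(" black",us.mean(),vs.mean(),len(us),onz(C,us.mean(),vs.mean(),.046).round(4))
P=[onz(T,u,v,.01) for u,v in((305.6,227.0),(315.8,233.2))]
print("tips",P); d=P[1]-P[0]; print(np.linalg.norm(d),"yaw",(np.degrees(np.arctan2(d[1],d[0]))-45)%90)
# cup: side-view top
print(proj(S,[.414,-.172,.13]),proj(S,[.414,-.172,0.007]),"base proj T/S",proj(T,[.49,.265,.068]),proj(S,[.49,.265,.068]))
H=hsv(S);o=box((H[...,0]<16)&(H[...,1]>130)&(H[...,2]>120),312,212,14)
n,l,st,ce=cv2.connectedComponentsWithStats(o.astype(np.uint8))
print([(s.tolist(),c.round(1).tolist()) for s,c in zip(st[1:],ce[1:])])
```

```text
T 150 [23, 33, 130, 127, 12687] [175.97 197.5 ] [20.91666667 22.        ] [0.495 0.268 0.068]
T 170 [22, 31, 133, 132, 13576] [176.15 197.59] [21.9        22.46666667] [0.4947 0.2674 0.068 ]Traceback (most recent call last):
  File "<stdin>", line 12, in <module>
cv2.error: OpenCV(4.12.0) /io/opencv/modules/imgproc/src/shapedescr.cpp:361: error: (-201:Incorrect size of input array) There should be at least 5 points to fit the ellipse in function 'fitEllipseNoDirect'
```

Run:
```python
from m import *
T=cam("top");S=cam("side")
k=6
for nm,C,(u,v),r in(("S",S,(247,284),20),):
    big=cv2.resize(C[0][v-r:v+r,u-r:u+r],None,fx=k,fy=k,interpolation=cv2.INTER_CUBIC)
    h=cv2.cvtColor(big,cv2.COLOR_RGB2HSV).astype(int)
    for th in (100,):
        m=(h[...,1]>th).astype(np.uint8)
        n,l,st,ce=cv2.connectedComponentsWithStats(m)
        print([s.tolist() for s in st[1:] if s[4]>100])
    m=m*0+(((h[...,1]>100)|(h[...,2]<110)))
    vs,us=np.nonzero(box(m,r*k,r*k+6,80)); print("extent",us.min()/k+u-r,us.max()/k+u-r,vs.min()/k+v-r,vs.max()/k+v-r)
for a in np.arange(0,360,45):
    c,s=np.cos(np.radians(a))*.034,np.sin(np.radians(a))*.034
    print(proj(S,[.494+c,.267+s,.068]).round(1),end=" ")
H=hsv(T); b=box((H[...,2]<60),177,199,6); vs,us=np.nonzero(b); print(" black",us.mean(),vs.mean(),len(us),onz(T,us.mean(),vs.mean(),.046).round(4))
P=[onz(T,u,v,.01) for u,v in((305.6,227.0),(315.8,233.2))]
print("tips",P); d=P[1]-P[0]; print(np.linalg.norm(d),"yaw",(np.degrees(np.arctan2(d[1],d[0]))-45)%90)
print("cup top",proj(S,[.414,-.172,.13]),proj(S,[.414,-.172,0.007]))
H=hsv(S);o=box((H[...,0]<16)&(H[...,1]>130)&(H[...,2]>120),312,212,14)
n,l,st,ce=cv2.connectedComponentsWithStats(o.astype(np.uint8))
print([(s.tolist(),c.round(1).tolist()) for s,c in zip(st[1:],ce[1:])])
```

```text
[[65, 79, 80, 72, 4632], [171, 92, 32, 62, 1435], [38, 121, 29, 49, 618]]
extent 233.66666666666666 260.1666666666667 271.6666666666667 293.8333333333333
[233.9 282.7] [234.5 290.1] [242.9 294.6] [254.2 293.3] [261.2 287. ] [260.  279.8] [251.7 275.7] [241.  276.9]  black 177.32835820895522 198.92537313432837 67 [0.4954 0.2684 0.046 ]
tips [array([ 0.40989326, -0.14809039,  0.01      ]), array([ 0.38933113, -0.18133949,  0.01      ])]
0.039093528488068324 yaw 13.266239837703637
cup top [312.00220243 183.40339486] [310.76389878 215.8771573 ]
[([313, 207, 5, 6, 16], [315.3, 210.3]), ([317, 214, 2, 3, 6], [317.5, 215.0]), ([311, 219, 2, 3, 3], [311.3, 220.0])]
```

Request:
{"method": "play_rows", "body": {"targets": [1,0.0164,0.0246,0,0,0,4.29,1,0.0164,0.0246,0,0,0,4.29,1,0.0164,0.0246,0,0,0,4.29,1,0.0164,0.0246,0,0,0,4.29,1,0.0164,0.0246,0,0,0,4.29,1,0.0164,0.0246,0,0,0,4.29,1,0.0164,0.0246,0,0,0,4.29,1,0.0164,0.0246,0,0,0,4.29,1,0.0164,0.0246,0,0,0,4.29,1,0.0164,0.0246,0,0,0,4.29,1,0.0164,0.0246,0,0,0,4.29,1,0.0164,0.0246,0,0,0,4.29,1,0.0164,0.0246,0,0,0,4.29,1,0.0164,0.0246,0,0,0,4.29,1,0,0,0,0,0,0], "squeeze": 20}}

```text
time_s: 2.0
eef_pos: [0.4161, -0.1713, 0.2083]
tcp_rot: [0.766, 0.643, 0.0, 0.0]
force: [0.0, -0.2, -0.6]
opening: 0.0855
gripper_force: 0.0
```

Request:
{"method": "play_rows", "body": {"targets": [1,-0.001,-0.002,-0.03,0,0,0,1,0,0,-0.03,0,0,0,1,0,0,-0.03,0,0,0,1,0,0,-0.03,0,0,0,1,0,0,-0.015,0,0,0,1,0,0,0,0,0,0,0.5,0,0,0,0,0,0,0.5,0,0,0,0,0,0,0.45,0,0,0,0,0,0,0.4,0,0,0,0,0,0,0.4,0,0,0,0,0,0,0.4,0,0,0,0,0,0], "squeeze": 20}}

```text
time_s: 3.2
eef_pos: [0.4148, -0.1758, 0.0744]
tcp_rot: [0.767, 0.641, 0.0, 0.001]
force: [0.6, -0.2, 7.1]
opening: 0.0472
gripper_force: 20.0
```

Request:
{"method": "play_rows", "body": {"targets": [1,0,0,0,0,0,0,1,0,0,0,0,0,0,1,0,0,0.01,0,0,0,1,0,0,0.01,0,0,7.5,1,0,0,0,0,0,7.5,1,0,0,0,0,0,7.5,1,0,0,0,0,0,7.5,1,0,0,0,0,0,7.5,1,0,0,0,0,0,7.5,1,0,0,0,0,0,7.5,1,0,0,0,0,0,7.5,1,0,0,0,0,0,7.5,1,0,0,0,0,0,7.5,1,0,0,0,0,0,7.5,1,0,0,0,0,0,7.5,1,0,0,0,0,0,0]}}

```text
time_s: 4.8
eef_pos: [0.4141, -0.1755, 0.0939]
tcp_rot: [0.088, 0.996, -0.0, 0.0]
force: [0.4, 0.3, 0.1]
opening: 0.0855
gripper_force: 0.0
```

Run:
```python
from m import *
T=cam("top");S=cam("side")
print(env.observe()["eef_pos"],env.observe()["tcp_rot"])
a=cv2.resize(T[0][195:245,285:335],(500,500),interpolation=cv2.INTER_CUBIC)
b=cv2.resize(S[0][160:235,275:345],(467,500),interpolation=cv2.INTER_CUBIC)
save(np.hstack([a,b])[:,:],"c2.png",.8)
```

```text
[ 0.41405173 -0.17544401  0.09369844] [ 9.11886942e-02  9.95833618e-01 -8.08994309e-05  1.40978634e-04]
```

View pics/c2.png

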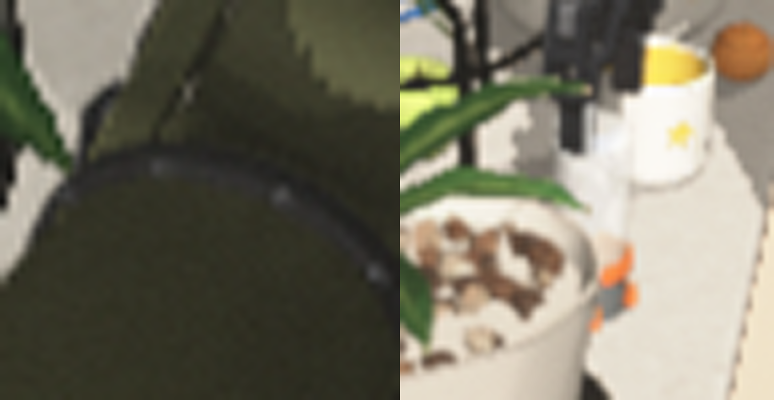

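The side crop shows the cup upright between the open fingers, with a spline visible at (630,296). Next I grip and lift.

Request:
{"method": "play_rows", "body": {"targets": [0.5,0,0,0,0,0,0,0.4,0,0,0,0,0,0,0.4,0,0,0,0,0,0,0.3,0,0,0,0,0,0,0.3,0,0,0,0,0,0,0.3,0,0,0,0,0,0,0.3,0,0,0.02,0,0,0,0.3,0,0,0.03,0,0,0,0.3,0,0,0.04,0,0,0,0.3,0,0,0.04,0,0,0,0.3,0,0,0.04,0,0,0,0.3,0,0,0.02,0,0,0,0.3,0,0,0,0,0,0], "squeeze": 60}}

```text
time_s: 6.2
eef_pos: [0.4146, -0.1757, 0.2858]
tcp_rot: [0.09, 0.996, -0.001, 0.002]
force: [0.1, -0.9, -2.3]
opening: 0.0441
gripper_force: 61.3
```

Run:
```python
from m import *
S=cam("side"); np.save("s2.npy",S[0])
p=env.observe()["eef_pos"]; print(p,env.observe()["force"])
u,v=proj(S,p-[0,0,.07]).astype(int); print(u,v)
save(cv2.resize(S[0][v-35:v+35,u-35:u+35],(560,560),interpolation=cv2.INTER_CUBIC),"c3.png",1)
```

```text
[ 0.41409252 -0.17547297  0.2836193 ] [ 0.57351937  0.19208345 -2.52401655]
313 159
```

View pics/c3.png

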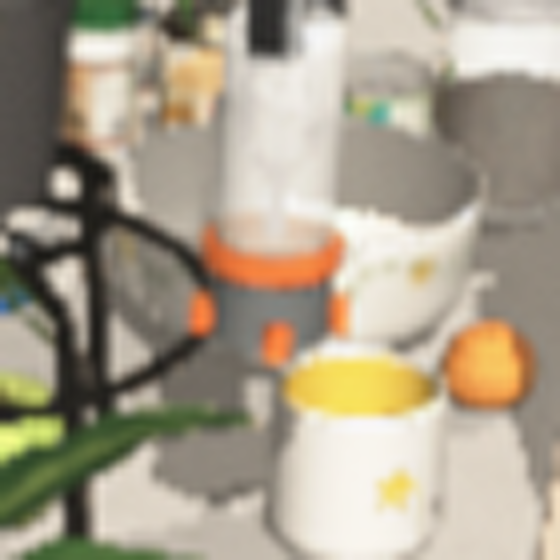

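The crop shows the cup hanging upright. Splines are at (202,312), (278,343) and (340,313).

```bash
cat > yaw.py <<'E'
from m import *
def spl(S,p,foot,dv=0):
    """orange blobs below the collar -> points on the spline plane"""
    H=hsv(S);c=proj(S,[p[0],p[1],foot+.007]);u,v=c.round().astype(int)
    o=box((H[...,0]<16)&(H[...,1]>120)&(H[...,2]>110),u,v,17)
    n,l,st,ce=cv2.connectedComponentsWithStats(o.astype(np.uint8),connectivity=4)
    print("axis px",c.round(1))
    for s,e in zip(st[1:],ce[1:]):
        q=onz(S,*e,foot+.007)-p; print(s.tolist(),e.round(2),(q[:2]*1000).round(1),"ang",np.degrees(np.arctan2(q[1],q[0])).round(1))
E
python3 - <<'E'
from yaw import *
S=list(cam("side")); p=env.observe()["eef_pos"]
spl(S,p,p[2]-.0937)
for yaw in (5,10,15,20):
    print(yaw,[proj(S,p+[.031*np.cos(np.radians(a+yaw)),.031*np.sin(np.radians(a+yaw)),-.0867]).round(1).tolist() for a in(0,90,180)])
E
```

```text
axis px [313.  164.3]
[304, 153, 17, 8, 72] [311.6  157.47] [ 13.2 -52.4] ang -75.8
[302, 161, 3, 6, 16] [303.   163.81] [31.2  3.3] ang 6.1
[319, 162, 3, 4, 10] [320.  163.8] [-21.   -8.9] ang -156.9
[311, 165, 4, 5, 19] [312.58 167.11] [-2.3 20.9] ang 96.1
5 [[303.2, 163.7], [312.2, 168.4], [322.8, 164.9]]
10 [[303.1, 164.1], [313.1, 168.5], [322.8, 164.5]]
15 [[303.1, 164.4], [313.9, 168.5], [322.8, 164.2]]
20 [[303.2, 164.8], [314.8, 168.5], [322.6, 163.8]]
```

Request:
{"method": "play_rows", "body": {"targets": [0.3,0.002,0.012,0,0,0,-1.6,0.3,0.0051,0.028,0,0,0,-1.6,0.3,0.0051,0.028,0,0,0,-1.6,0.3,0.0051,0.028,0,0,0,-1.6,0.3,0.0051,0.028,0,0,0,-1.6,0.3,0.0051,0.028,0,0,0,-1.6,0.3,0.0051,0.028,0,0,0,-1.6,0.3,0.0051,0.028,0,0,0,-1.6,0.3,0.0051,0.028,0,0,0,-1.6,0.3,0.0051,0.028,0,0,0,-1.6,0.3,0.0051,0.028,0,0,0,-1.6,0.3,0.0051,0.028,0,0,0,-1.6,0.3,0.0051,0.028,0,0,0,-1.6,0.3,0.0051,0.028,0,0,0,-1.6,0.3,0.0051,0.028,0,0,0,-1.6,0.3,0.0051,0.028,0,0,0,-1.6,0.3,0.003,0.012,0,0,0,-0.4,0.3,0,0,0,0,0,0,0.3,0,0,0,0,0,0]}}

```text
time_s: 8.2
eef_pos: [0.4953, 0.2678, 0.2824]
tcp_rot: [0.311, 0.95, -0.001, -0.0]
force: [-0.4, 0.4, -1.2]
opening: 0.0435
gripper_force: 61.4
```

Run:
```python
from yaw import *
S=cam("side"); T=cam("top"); s=env.observe();p=s["eef_pos"]; print(p,s["tcp_rot"],s["force"])
q=s["tcp_rot"];print("toolx",np.degrees(2*np.arctan2(q[1],q[0])))
spl(S,p,p[2]-.0937)
f=p[2]-.0867
for yaw in (-20,-12.5,-5): print(yaw,[proj(S,[p[0]+.031*np.cos(np.radians(a+yaw)),p[1]+.031*np.sin(np.radians(a+yaw)),f]).round(1).tolist() for a in(0,90,180)])
u,v=proj(S,p-[0,0,.13]).astype(int); print(u,v)
save(cv2.resize(S[0][v-40:v+40,u-40:u+40],(560,560),interpolation=cv2.INTER_CUBIC),"c4.png",1)
```

```text
[0.49544977 0.26753424 0.28311961] [ 3.11337049e-01  9.50299531e-01 -1.87847037e-04 -8.66576228e-05] [-0.51107883 -0.58919961 -0.33339576]
toolx 143.72034774220137
axis px [243.9 240.8]
[227, 224, 2, 2, 4] [227.5 224.5] [ 58.6 -54.7] ang -43.1
[230, 225, 25, 16, 157] [241.76 233.9 ] [ 13.3 -24.9] ang -61.9
[251, 240, 5, 7, 28] [252.89 242.89] [-21.7   3. ] ang 172.1
[234, 243, 6, 7, 31] [236.48 246.19] [ 9.5 22.6] ang 67.3
-20 [[233.0, 236.5], [235.0, 247.9], [255.1, 245.3]]
-12.5 [[232.0, 237.4], [236.5, 248.4], [256.2, 244.4]]
-5 [[231.1, 238.4], [238.2, 248.8], [256.9, 243.4]]
244 256
```

View pics/c4.png

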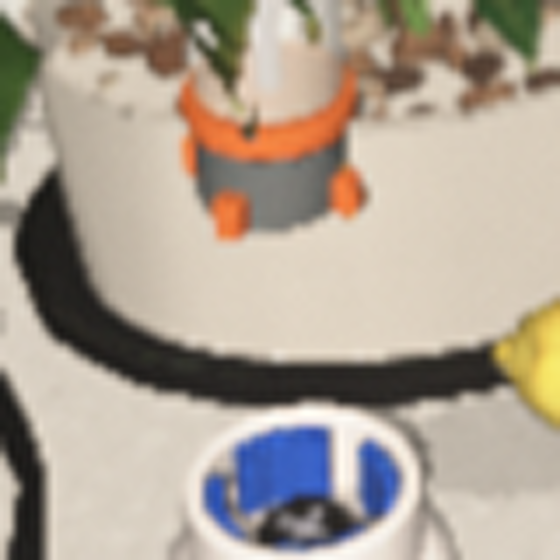

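The crop shows the cup upright above the well, with splines at (232,215) and (347,192) and the far slot of the well at (345,460). I'll check cup and well against the predictions in this one view.

Run:
```python
from yaw import *
S=cam("side"); T=cam("top"); s=env.observe();p=s["eef_pos"]
H=hsv(S);c=proj(S,p-[0,0,.0587]); print("collar pred",c.round(2))
u,v=c.round().astype(int)
o=(H[...,0]<16)&(H[...,1]>120)&(H[...,2]>110)
for r in range(v-4,v+7):
    us=np.nonzero(o[r,u-18:u+18])[0]; 
    if len(us): print(r,us.min()+u-18,us.max()+u-18,end=" | ")
print("collar edges pred z=.035:",[proj(S,[p[0]+.028*a,p[1]+.028*b,p[2]-.0587]).round(1).tolist() for a,b in((.98,.2),(-.98,-.2))])
b=np.array([.495,.268,0])
for yaw in(-18,-12.5,-7):
  print(yaw,"far slot edges z=.06",[proj(S,b+[*(.0335*np.array([np.cos(np.radians(a+yaw)),np.sin(np.radians(a+yaw))])),.06]).round(1).tolist() for a in(-102,-90,-78)], "left slot", [proj(S,b+[*(.0335*np.array([np.cos(np.radians(a+yaw)),np.sin(np.radians(a+yaw))])),.06]).round(1).tolist() for a in(-12,0,12)])
B=box((H[...,0]>100)&(H[...,0]<130)&(H[...,1]>110)&(H[...,2]>60),247,286,18)
for r in range(274,294,2):
    us=np.nonzero(B[r])[0]; print(r,us.tolist())
print("rim out pred",[proj(S,b+[.0405*np.cos(a),.0405*np.sin(a),.068]).round(1).tolist() for a in np.radians([12,102,192,282])])
for r in (280,284,288): print(r,S[0][r,222:275].mean(1).astype(int).tolist())
print("col",S[0][264:300,247].mean(1).astype(int).tolist())
```

```text
collar pred [243.15 230.27]
226 230 254 | 227 230 254 | 228 230 254 | 229 230 254 | 230 230 254 | 231 230 254 | 232 230 254 | 233 231 253 | 234 231 252 | 235 231 252 | 236 230 250 | collar edges pred z=.035: [[230.3, 230.1], [256.0, 230.4]]
-18 far slot edges z=.06 [[257.3, 280.7], [255.1, 279.6], [252.6, 278.8]] left slot [[237.8, 281.2], [235.8, 282.8], [234.3, 284.6]]
-12.5 far slot edges z=.06 [[256.3, 280.1], [254.0, 279.2], [251.4, 278.5]] left slot [[236.8, 281.9], [235.1, 283.6], [233.8, 285.5]]
-7 far slot edges z=.06 [[255.3, 279.7], [252.8, 278.8], [250.1, 278.4]] left slot [[236.0, 282.7], [234.4, 284.4], [233.4, 286.3]]
274 []
276 []
278 [241, 242, 243, 244, 245, 246, 247, 248, 249, 250]
280 [238, 239, 240, 241, 242, 243, 244, 245, 246, 247, 248, 249, 250, 256, 257]
282 [238, 239, 240, 241, 242, 243, 244, 245, 246, 247, 248, 249, 250, 256, 257, 258, 259]
284 [234, 235, 238, 239, 240, 241, 242, 243, 244, 245, 246, 247, 248, 249, 250, 256, 257, 258, 259, 260]
286 [233, 234, 235, 238, 239, 240, 241, 242, 243, 244, 245, 246, 247, 248, 249, 250, 256, 257, 258, 259]
288 [234, 
[... 412 characters left out ...]

284 [205, 206, 206, 206, 204, 203, 204, 206, 214, 230, 218, 142, 114, 110, 111, 121, 100, 110, 106, 103, 105, 115, 117, 116, 116, 119, 119, 117, 116, 171, 239, 237, 223, 151, 95, 89, 96, 115, 111, 169, 233, 220, 142, 159, 181, 183, 182, 182, 180, 179, 180, 181, 178]
288 [209, 209, 210, 206, 206, 206, 207, 195, 196, 230, 217, 142, 108, 100, 96, 118, 107, 110, 121, 126, 108, 99, 70, 50, 40, 48, 80, 105, 65, 56, 82, 129, 177, 174, 111, 84, 92, 146, 199, 235, 228, 174, 129, 145, 183, 203, 203, 203, 206, 210, 212, 210, 205]
col [211, 210, 210, 154, 54, 37, 39, 38, 47, 139, 234, 246, 210, 125, 114, 114, 118, 121, 118, 119, 119, 117, 91, 51, 48, 72, 131, 165, 129, 80, 141, 228, 243, 242, 241, 240]
```

Request:
{"method": "play_rows", "body": {"targets": [0.3,-0.001,0.0005,-0.02,0,0,0,0.3,-0.0005,0,-0.03,0,0,0,0.3,0,0,-0.03,0,0,0,0.3,0,0,-0.028,0,0,0,0.3,0,0,0,0,0,0,0.3,0,0,0,0,0,0]}}

```text
time_s: 9.0
eef_pos: [0.4943, 0.2689, 0.1763]
tcp_rot: [0.311, 0.95, 0.0, 0.0]
force: [-0.7, 0.1, -0.4]
opening: 0.0433
gripper_force: 61.8
```

Run:
```python
from yaw import *
S=cam("side"); T=cam("top"); s=env.observe();p=s["eef_pos"]; print(p,s["force"])
H=hsv(S);c=proj(S,p-[0,0,.0587]); print("collar pred",c.round(2))
u,v=c.round().astype(int)
o=(H[...,0]<16)&(H[...,1]>120)&(H[...,2]>110)
for r in range(v-4,v+9):
    us=np.nonzero(o[r,u-18:u+18])[0]; 
    if len(us): print(r,us.min()+u-18,us.max()+u-18,end=" | ")
spl(S,p,p[2]-.0937)
f=p[2]-.0867
for yaw in (-18,-12.5,-7): print(yaw,[proj(S,[p[0]+.031*np.cos(np.radians(a+yaw)),p[1]+.031*np.sin(np.radians(a+yaw)),f]).round(1).tolist() for a in(0,90,180)])
u,v=proj(S,p-[0,0,.085]).astype(int); print(u,v)
a=cv2.resize(S[0][v-40:v+40,u-40:u+40],(560,560),interpolation=cv2.INTER_CUBIC)
save(a,"c5.png",1)
```

```text
[0.49471545 0.26923416 0.17729664] [ 0.65407842  0.29959901 -0.81617007]
collar pred [245.77 268.81]
265 255 255 | 266 233 255 | 267 232 256 | 268 233 256 | 269 233 256 | 270 233 256 | 271 234 256 | 272 233 255 | 273 233 255 | 274 233 253 | 275 234 252 | 276 234 250 | 277 242 256 | axis px [246.4 278.1]
[232, 264, 25, 14, 143] [244.08 272.45] [ 11.7 -18.3] ang -57.5
[253, 277, 5, 7, 27] [255.07 280.  ] [-21.8   1.8] ang 175.2
[237, 281, 5, 7, 28] [239.18 283.79] [10.1 22.4] ang 65.6
-18 [[235.8, 273.7], [238.4, 285.9], [257.3, 282.7]]
-12.5 [[235.1, 274.4], [239.5, 286.3], [258.0, 281.9]]
-7 [[234.5, 275.2], [240.6, 286.6], [258.5, 281.1]]
246 277
```

View pics/c5.png

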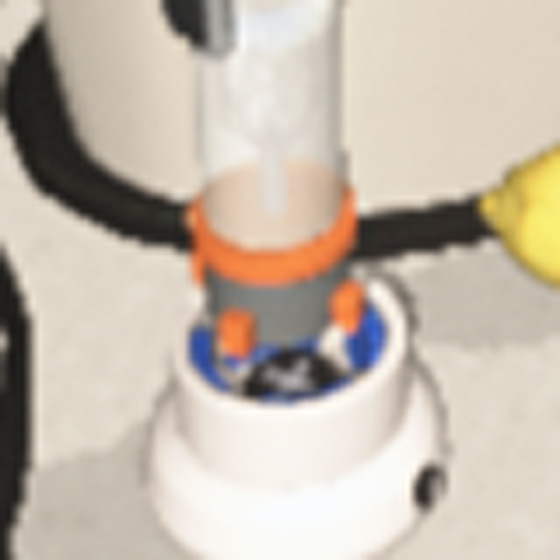

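The crop shows the collar centre about 1.3 px (about 2.7 mm) left of the rim axis. I'll correct that and lower gently.

Request:
{"method": "play_rows", "body": {"targets": [0.3,-0.0025,-0.0005,0,0,0,-1,0.3,0,0,-0.008,0,0,0,0.3,0,0,-0.006,0,0,0,0.3,0,0,-0.004,0,0,0,0.3,0,0,-0.002,0,0,0,0.3,0,0,-0.002,0,0,0,0.3,0,0,0,0,0,0]}}

```text
time_s: 9.8
eef_pos: [0.4915, 0.2686, 0.153]
tcp_rot: [0.319, 0.948, -0.0, -0.0]
force: [0.0, -0.1, -1.3]
opening: 0.0436
gripper_force: 61.6
```

Request:
{"method": "play_rows", "body": {"targets": [0.3,0,0,-0.003,0,0,0,0.3,0,0,-0.003,0,0,0,0.3,0,0,-0.002,0,0,0,0.3,0,0,0,0,0,0]}}

```text
time_s: 10.2
eef_pos: [0.4914, 0.2686, 0.1449]
tcp_rot: [0.319, 0.948, -0.0, -0.0]
force: [0.3, 0.4, -3.3]
opening: 0.0437
gripper_force: 61.7
```

Request:
{"method": "play_rows", "body": {"targets": [0.3,0,0,-0.003,0,0,0,0.3,0,0,-0.003,0,0,0,0.3,0,0,-0.002,0,0,0,0.3,0,0,0,0,0,0,0.3,0,0,0,0,0,0]}}

```text
time_s: 10.7
eef_pos: [0.4916, 0.2687, 0.1374]
tcp_rot: [0.319, 0.948, 0.0, 0.0]
force: [0.0, 1.2, 1.8]
opening: 0.0439
gripper_force: 62.6
```

Request:
{"method": "play_rows", "body": {"targets": [0.3,0,0,-0.002,0,0,0,0.3,0,0,-0.002,0,0,0,0.3,0,0,-0.002,0,0,0,0.3,0,0,0,0,0,0,0.3,0,0,0,0,0,0]}}

```text
time_s: 11.2
eef_pos: [0.4918, 0.2687, 0.1319]
tcp_rot: [0.319, 0.948, 0.0, 0.001]
force: [0.3, -0.1, 8.4]
opening: 0.0438
gripper_force: 63.7
```

Request:
{"method": "play_rows", "body": {"targets": [0.3,0,0,-0.001,0,0,0,0.3,0,0,-0.001,0,0,0,0.3,0,0,0,0,0,0,0.3,0,0,0,0,0,0]}}

```text
time_s: 11.6
eef_pos: [0.4925, 0.2689, 0.1316]
tcp_rot: [0.319, 0.948, 0.001, 0.002]
force: [-2.2, -1.5, 21.7]
opening: 0.0436
gripper_force: 66.1
```

Run:
```python
from yaw import *
S=cam("side"); s=env.observe();p=s["eef_pos"]; print(p,s["force"],s["moment"])
save(cv2.resize(S[0][230:330,200:300],(560,560),interpolation=cv2.INTER_CUBIC),"c6.png",1)
```

```text
[0.49250484 0.26882097 0.13156992] [-0.76711607 -1.73973968 20.79295829] [-0.76579864  0.52548267 -0.05676043]
```

View pics/c6.png

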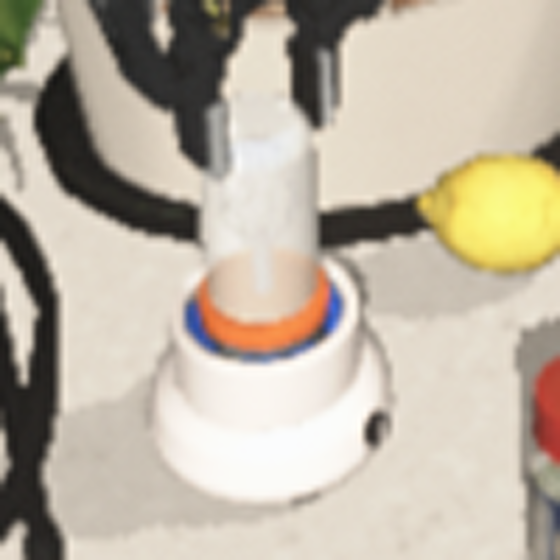

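The crop shows the cup upright in the well, with the collar down at the rim (265,300). The force rises steeply at TCP z = 0.1316, so it is on the stop. Last I check the collar height and hand in.

Run:
```python
from yaw import *
S=cam("side"); p=env.observe()["eef_pos"]
H=hsv(S);o=box((H[...,0]<16)&(H[...,1]>120)&(H[...,2]>110),247,285,16)
vs,us=np.nonzero(o);print("collar",us.min(),us.max(),"bottom",vs.max(),"top front",np.nonzero(o[:,246])[0])
for f in(.038,.042,.046): print(f,[proj(S,[.495-.006,.268+.027,f+z]).round(1).tolist() for z in(.03,.04)])
```

```text
collar 235 258 bottom 292 top front [288 289 290 291]
0.038 [[245.8, 293.2], [245.6, 289.9]]
0.042 [[245.7, 291.9], [245.5, 288.6]]
0.046 [[245.6, 290.6], [245.4, 287.3]]
```

```bash
python3 -c "
from workcell import env
print(env.observe()['force'],env.close_job())"
```

```text
the job is handed in; nothing more can be done
[-1.73921685 -1.5085468  22.09162907] None
```

I fitted the cup to the mixer base and handed the job in with the gripper still pressing it down at about 22 N. The splines dropped into the slots on the first try, and the foot height and hard stop match fully pressed. The judge's verdict was not shown.

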